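# Put the four sockets back in their caddy

### The arm

A 7-joint arm with a two-finger parallel gripper is mounted at the origin on the work surface. World frame = base frame: x ahead of the robot, y to its left, z up, the work surface at z = 0. Lengths are in mm, angles in rad, forces in N, time in s.
With the tool pointing down it reaches from about 400 to 875 mm from the base axis. Payload 4.4 kg.
Tool frame: the origin (TCP) lies midway between the tips of the shut fingers; the grasp point (between the pads) lies ctrl.grip_depth behind it (ctrl.grip_depth is the distance from the TCP to the grasp point, in mm); z points along the fingers, y is the line along which they close (so a half turn about z gives the same grasp; the last joint's range is limited). The gripper opens to 85 mm and grips with 20 to 120 N. Pads are 22 mm wide; open, the fingers measure 114 mm over their backs; the gripper's body (76 mm by 85 mm) begins 54 mm behind the grasp point. The pads swing forward as they close: fully open they stand 13 mm farther back than shut.
Start: joints at [-1.245, 0.628, 0.038, 1.517, -0.027, 0.996, -0.02], TCP at [248.182, 600.769, 231.313] pointing down, gripper open.
Joint ranges: [-3.06, 3.06], [-0.37, 2.12], [-1.25, 1.32], [0.18, 2.47], [-1.1, 4.24], [0.23, 1.98], [-2.94, 2.94]. Speed limits (rad/s): [2.57, 2.57, 3.14, 3.14, 3.14, 3.14, 3.14].

### API

Orientations are given as [roll, pitch, yaw] about the fixed x, y, z axes, in that order (R = Rz(yaw) Ry(pitch) Rx(roll)).
In Python, from cell import ctrl gives the robot as it stands.
- The arm moves only by the tool carry_out, never from a script. Its argument "deltas" is one flat list of numbers, 7 for each row, row after row: the turn, a rotation vector about the tool's x, y, z in degrees, then the shift along the tool's x, y, z in m, then the closure, from -1 (fully open) to 1 (shut). In form: [wx, wy, wz, dx, dy, dz, claw, wx, wy, wz, dx, dy, dz, claw, ...]. A call has 1 to 12 rows; each row shifts and turns the commanded pose from where the row before left it, along the tool's axes as they then stand; what a row does not reach is not made up. A row lasts 1/8 s, in which the tool goes at most 62.5 mm and 10.7 degrees, less where a joint would pass 70% of its speed; a pose out of reach is approached as far as the arm can. A call with a gripper value outside its range is refused whole. The fingers move at their own pace and stop on an object; the grip force is fixed at half the most. Time passes only in rows, so rows that do not move let the fingers close. It gives the time, the measured TCP pose, the force, the opening and the grip force at its end, in the units of the state.
- ctrl.read_state(): the state, without advancing time (a new reading comes with each control period).
- ctrl.get_image(name): name is "scene" or "side" or "wrist"; returns the picture (480x640x3 uint8, red, green, blue); there is no depth.
- ctrl.calibration(name): a dict with "mtx" (3x3 intrinsics, pixels), "distortion" ([k1, k2, p1, p2, k3] as OpenCV has them; the pictures are not rectified), "R" (3x3) and "t" (3): a world point X has camera coordinates R X + t. Camera axes: x right, y down, z forward; pixel columns grow to the right and rows downward; lengths in mm; the calibration is good to about 2 mm. A picture is of the moment at which its call begins: read the wrist's pose just before it. calibration takes no time and is no camera call; for the wrist camera it gives the pose at the moment of the call.
- ctrl.finish_job(): hands the job in; it is judged then, once.
The state is a dict: "clock": time; "qpos": joint angles; "qd": joint speeds; "tau": joint torques, N m; "eef_pos": TCP position; "tool_rot": TCP orientation; "force": force on the tool from outside, world axes, zero at the start; "torque": the same for the moment, N m; "width": finger opening in mm; "gripper_force": force on a finger pad.
Only numpy, scipy, OpenCV 4.12 (cv2) and the standard library are available. Lean on these libraries where they do the work, as an engineer would, in place of code of your own. Each camera call takes 0.05 s, during which the arm holds its last target. There are 200 camera calls.

### The job

Gather the four wrench sockets standing about the bench into the blue caddy, each upright in the cup of its own size: the smallest socket in the smallest cup, and so on up to the largest in the largest. Leave the plain sleeve and the six-sided coupling nut standing where they are: they are not sockets.

Things in the scene. Friction and masses are not known exactly. Their poses are not given: they have to be found in the camera images.
- socket_small: The smallest wrench socket: bright steel, standing on the table, round outside with a groove round its lower half and a hexagonal hollow in its top. 24 mm across the upper half, 52 mm tall. Loose, well under 1 kg. Origin at the centre of its underside, z up its axis.
- socket_medium: The second smallest wrench socket: bright steel, standing on the table, round outside with a groove round its lower half and a hexagonal hollow in its top. 34 mm across the upper half, 58 mm tall. Loose, well under 1 kg. Origin at the centre of its underside, z up its axis.
- socket_large: The second largest wrench socket: bright steel, standing on the table, round outside with a groove round its lower half and a hexagonal hollow in its top. 44 mm across the upper half, 64 mm tall. Loose, well under 1 kg. Origin at the centre of its underside, z up its axis.
- socket_largest: The largest wrench socket: bright steel, standing on the table, round outside with a groove round its lower half and a hexagonal hollow in its top. 54 mm across the upper half, 70 mm tall. Loose, well under 1 kg. Origin at the centre of its underside, z up its axis.
- cup_small: The smallest of the caddy's four round cups: 40 mm across, 12 mm deep, dark floor, in a grey insert 80 x 80 x 16 mm. Four, 2 x 2 at 82 mm centres, in shuffled places, in a fixed blue steel tray (172 mm square, rim 16 mm high, low lugs). Insert tops are 19 mm, cup floors 7 mm above the table. Origin: centre of the insert's underside, 4 mm below the cup floor; x, y along its sides.
- cup_medium: The second smallest of the caddy's four round cups: 50 mm across, 12 mm deep, dark floor, in a grey insert 80 x 80 x 16 mm. Four, 2 x 2 at 82 mm centres, in shuffled places, in a fixed blue steel tray (172 mm square, rim 16 mm high, low lugs). Insert tops are 19 mm, cup floors 7 mm above the table. Origin: centre of the insert's underside, 4 mm below the cup floor; x, y along its sides.
- cup_large: The second largest of the caddy's four round cups: 60 mm across, 12 mm deep, dark floor, in a grey insert 80 x 80 x 16 mm. Four, 2 x 2 at 82 mm centres, in shuffled places, in a fixed blue steel tray (172 mm square, rim 16 mm high, low lugs). Insert tops are 19 mm, cup floors 7 mm above the table. Origin: centre of the insert's underside, 4 mm below the cup floor; x, y along its sides.
- cup_largest: The largest of the caddy's four round cups: 70 mm across, 12 mm deep, dark floor, in a grey insert 80 x 80 x 16 mm. Four, 2 x 2 at 82 mm centres, in shuffled places, in a fixed blue steel tray (172 mm square, rim 16 mm high, low lugs). Insert tops are 19 mm, cup floors 7 mm above the table. Origin: centre of the insert's underside, 4 mm below the cup floor; x, y along its sides.
- sleeve: Look-alike that does not belong in the caddy: a plain thin-walled steel spacer sleeve, an open tube without groove or hexagon, 42 mm outside, 34 mm bore, 56 mm tall, standing loose on the table. Origin at the centre of its underside.
- nut: Look-alike that does not belong in the caddy: a long steel coupling nut, six-sided outside with a round bore, 42 mm across flats, 60 mm tall, standing loose on the table. Origin at the centre of its underside.
Mind the look-alikes: they are no part of the job. Leave any brown or yellow look-alike of the socket_small alone. What is shaped like the socket_medium but pink or turquoise is not meant.

How it is judged:
By the outcome, as a careful person would: the job done as asked, in the order asked, and still so for the second after the job is handed in, with the robot touching nothing.
It also fails if it takes over 125 s, if anything falls off the work surface, if the arm or the gripper's body presses on something with over 40 N, if the wrist force passes 120 N, or if a joint passes its speed limit or range.

## Working session

There is one attempt and no reset: what is moved stays moved. The work goes in short steps, Python scripts to look and compute and a tool call to move; the robot and the scene stay as the last step left them, time stands still between calls to the robot, and variables do not carry over. Pictures are saved under pics/ and viewed, at most 14 in all, crops included, and the job is handed in when it is done.

Besides the shell and the picture viewer there is one more tool, called by a JSON object that holds its "api" and its "payload". carry_out: Moves the arm, as the interface text tells. Its arguments: {"type":"object","properties":{"deltas":{"type":"array"}},"required":["deltas"]}

```bash
ls; mkdir -p pics
python3 - <<'E'
from cell import ctrl
import cv2
s=ctrl.read_state();print({k:(v if not hasattr(v,'round') else v) for k,v in s.items()}, ctrl.grip_depth)
for n in("scene","side","wrist"):
    c=ctrl.calibration(n);print(n,c)
    cv2.imwrite(f"pics/{n}0.png",ctrl.get_image(n)[:,:,::-1])
E
```

```text
pics
{'clock': 0.0, 'qpos': array([-1.24482023,  0.62929191,  0.0384492 ,  1.51834611, -0.02698819,
        0.99631534, -0.02001715]), 'qd': array([ 0.00036478, -0.0023168 , -0.00118726,  0.00136437,  0.00088377,
       -0.00010624,  0.00122832]), 'tau': array([-4.25299513e-04, -5.63410413e+01,  1.22638777e+00, -1.93446350e+01,
        1.11090794e-02,  1.03293755e-02,  6.39517282e-06]), 'eef_pos': array([247.9353349 , 600.19267289, 230.43136749]), 'tool_rot': array([-3.13975046e+00,  3.53530785e-05,  2.74980050e+00]), 'force': array([-0.03964882,  0.13355909,  0.48667575]), 'torque': array([ 0.00934896, -0.00342462, -0.0375827 ]), 'gripper_force': 0.0, 'width': 85.95508531675549} 18.700000000000003
scene {'mtx': array([[444.37092466,   0.        , 316.24449592],
       [  0.        , 444.37092466, 237.37684033],
       [  0.        ,   0.        ,   1.        ]]), 'distortion': array([0.00470045, 0.        , 0.        , 0.        , 0.        ]), 'R': array([[-0.82760188,  0.56126459,  0.00756262],
       [ 0.4547908 ,  0.6783781 , -0.57703421],
       [-0.32899918, -0.47411519, -0.81
[... 338 characters left out ...]
[ 0.99948522, -0.02746072, -0.01658928],
       [-0.03093334, -0.68769005, -0.72534511],
       [ 0.00851022,  0.72548488, -0.68818549]]), 't': array([-482.63320929,   18.21439803, 1118.38382976])}
wrist {'mtx': array([[333.47079004,   0.        , 325.11481597],
       [  0.        , 333.47079004, 241.8750251 ],
       [  0.        ,   0.        ,   1.        ]]), 'distortion': array([-0.04001378,  0.        ,  0.        ,  0.        ,  0.        ]), 'R': array([[ 3.81446207e-01,  9.24390973e-01, -3.47914136e-04],
       [ 8.82626536e-01, -3.64100376e-01,  2.97323584e-01],
       [ 2.74716561e-01, -1.13720032e-01, -9.54776710e-01]]), 't': array([-650.51872921,  -38.93702124,  379.17075651])}
```

View pics/scene0.png

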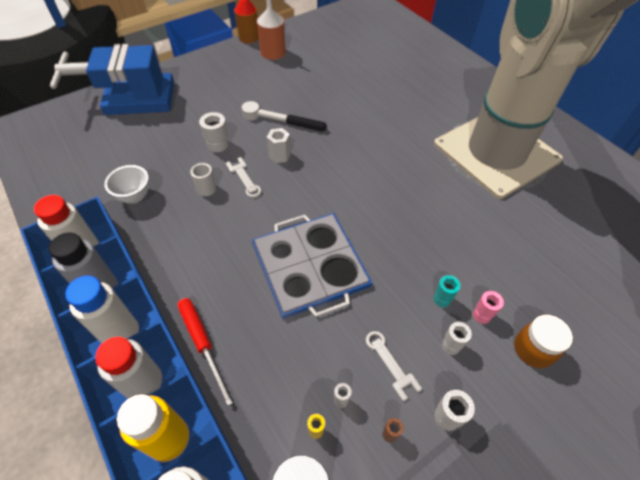

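View pics/side0.png

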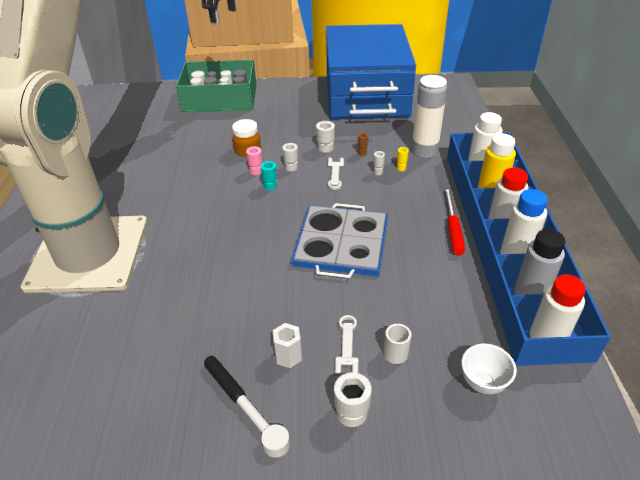

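The scene view shows the four white sockets at about (213,131), (457,338), (343,394) and (455,410). It also shows the sleeve (203,180), the nut (279,145) and the caddy (312,262). In the side view the sockets are at (352,397), (291,156), (379,162) and (325,136), and the caddy is at (341,238).

```bash
cat > h.py <<'E'
import numpy as np, cv2
from cell import ctrl
def ray(c,uv):
    p=cv2.undistortPoints(np.array([[uv]],float),c["mtx"],c["distortion"])[0,0]
    R=np.array(c["R"]);return -R.T@c["t"], R.T@np.array([p[0],p[1],1.])
def plane(c,uv,z):
    o,d=ray(c,uv);return o+d*(z-o[2])/d[2]
def proj(c,X):
    return cv2.projectPoints(np.array([X],float),cv2.Rodrigues(np.array(c["R"]))[0],np.array(c["t"],float),c["mtx"],c["distortion"])[0][0,0]
def tri(a,b):
    (o1,d1),(o2,d2)=a,b
    s=np.linalg.lstsq(np.c_[d1,-d2],o2-o1,rcond=None)[0]
    p,q=o1+d1*s[0],o2+d2*s[1];return (p+q)/2,np.linalg.norm(p-q)
E
python3 - <<'E'
from h import *
seeds={"scene":[(213,131),(457,338),(343,394),(455,410),(203,180),(279,145)],"side":[(352,397),(291,156),(379,162),(325,136),(397,343),(287,345)]}
B={}
for n in seeds:
    im=cv2.imread(f"pics/{n}0.png");hsv=cv2.cvtColor(im,cv2.COLOR_BGR2HSV)
    m=((hsv[...,2]>125)&(hsv[...,1]<60)).astype('uint8')
    cv2.imwrite(f"pics/m_{n}.png",m*255)
    N,L,st,ce=cv2.connectedComponentsWithStats(m)
    for s in seeds[n]:
        d=[(np.hypot(*(ce[i]-s)),i) for i in range(1,N) if 60<st[i,4]<6000];i=min(d)[1]
        ct=cv2.findContours((L==i).astype('uint8'),0,2)[0][0]
        h=cv2.convexHull(ct);M=cv2.moments(h);c=(M['m10']/M['m00'],M['m01']/M['m00'])
        B.setdefault(n,[]).append((c,cv2.minAreaRect(h)[1],st[i]))
c1,c2=ctrl.calibration("scene"),ctrl.calibration("side")
for a,b in zip(B["scene"],B["side"]):
    p,e=tri(ray(c1,a[0]),ray(c2,b[0]))
    z=[np.array(c['R'])[2]@p+c['t'][2] for c in(c1,c2)]
    print(p.round(1),round(e,1),np.round(np.array(a[1])*z[0]/444,0),np.round(np.array(b[1])*z[1]/552,0),a[2],b[2])
# caddy inserts
for n,c,s in(("scene",c1,(312,262)),("side",c2,(341,238))):
    im=cv2.imread(f"pics/{n}0.png");x,y=s
    cv2.imwrite(f"pics/cad_{n}.png",cv2.resize(im[y-70:y+70,x-80:x+80],None,fx=4,fy=4,interpolation=2))
a=cv2.imread("pics/cad_scene.png");b=cv2.imread("pics/cad_side.png")
E
```

```text
[ 508.9 -440.2   -7.8] 21.3 [64. 93.] [70. 10.] [198 111  28  40 630] [353 431   9  49 267]
[543.1 259.1 104.4] 184.9 [36. 49.] [69. 88.] [441 321  32  33 626] [368 134  32  42 496]
[621.8 249.   53.4] 5.8 [28. 28.] [70. 90.] [333 382  20  23 266] [368 134  32  42 496]
[571.5 349.6 129.3] 79.5 [45. 54.] [ 23. 110.] [ 434  389   42   41 1019] [349 103  48  11 249]
[ 544.9 -401.9 -105. ] 41.2 [56. 81.] [79. 12.] [189 161  24  34 471] [353 431   9  49 267]
[ 321.7 -320.6   -5.7] 135.4 [81. 55.] [ 10. 104.] [266 127  24  35 597] [183 346  14  65 182]
```

View pics/cad_side.png

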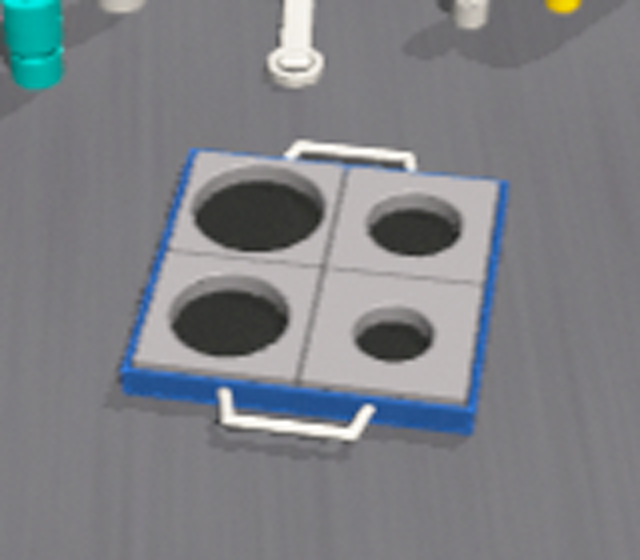

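The side crop shows the cups: largest at top left, medium at top right, large at bottom left, small at bottom right. The insert corners are at about (197,150), (500,183), (470,402) and (133,362) in crop pixels. The side mask needs a higher threshold.

Run:
```python
from h import *
seeds={"scene":[(213,131),(457,338),(343,394),(455,410),(203,180),(279,145)],"side":[(352,397),(291,156),(379,162),(325,136),(397,343),(287,345)]}
c1,c2=ctrl.calibration("scene"),ctrl.calibration("side")
B={}
for n in seeds:
    im=cv2.imread(f"pics/{n}0.png")
    for s in seeds[n]:
        r=34 if n=="side" and s[1]>300 else 22
        x0,y0=s[0]-r,s[1]-r-3;g=im[y0:s[1]+r+3,x0:s[0]+r].min(2)
        m=(g>(130 if n=="scene" else 145)).astype('uint8')
        m=cv2.morphologyEx(m,cv2.MORPH_OPEN,np.ones((3,3)))
        N,L,st,ce=cv2.connectedComponentsWithStats(m)
        i=min(range(1,N),key=lambda i:np.hypot(*(ce[i]-[r,r+3]))-st[i,4]/20)
        pts=np.argwhere(L==i)[:,::-1].astype('int32');h=cv2.convexHull(pts);M=cv2.moments(h)
        B.setdefault(n,[]).append(((M['m10']/M['m00']+x0,M['m01']/M['m00']+y0),(st[i]+[x0,y0,0,0,0])))
for a,b in zip(B["scene"],B["side"]):
    p,e=tri(ray(c1,a[0]),ray(c2,b[0]))
    z=[np.array(c['R'])[2]@p+c['t'][2] for c in(c1,c2)]
    print(p.round(1),round(e,1),"w",round(b[1][2]*z[1]/552),a[1],b[1])
P=[plane(c2,(261+u/4,168+v/4),19)[:2] for u,v in[(197,150),(500,183),(470,402),(133,362),(325,266)]]
P=np.array(P);print(P.round(1),np.mean(P[:4],0),[np.linalg.norm(P[i]-P[(i+1)%4]).round(1) for i in range(4)])
x=(P[1]+P[2]-P[0]-P[3]);print("yaw",np.degrees(np.arctan2(x[1],x[0])))
```

```text
[ 514.4 -379.2   64.4] 0.6 w 55 [198 111  28  20 317] [ 334  360   38   67 1520]
[409.3 274.9  34.4] 6.1 w 38 [443 321  30  26 401] [282 143  16  28 330]
[616.5 245.5  39. ] 2.7 w 25 [334 382  18  19 215] [374 151  11  16 139]
[494.  355.8  36.3] 6.1 w 47 [435 389  41  35 778] [316 121  19  31 438]
[ 595.2 -278.    42.9] 0.8 w 42 [190 162  22  18 199] [386 323  26  41 752]
[ 413.7 -276.8   46.9] 6.6 w 47 [266 127  24  17 259] [ 273  323   29   45 1050]
[[456.6 104.8]
 [615.6  70.1]
 [584.1 -88.4]
 [424.1 -54.5]
 [520.4   9.8]] [520.08887116   7.98456027] [np.float64(162.8), np.float64(161.6), np.float64(163.5), np.float64(162.6)]
yaw -12.129899502647874
```

View pics/cad_scene.png

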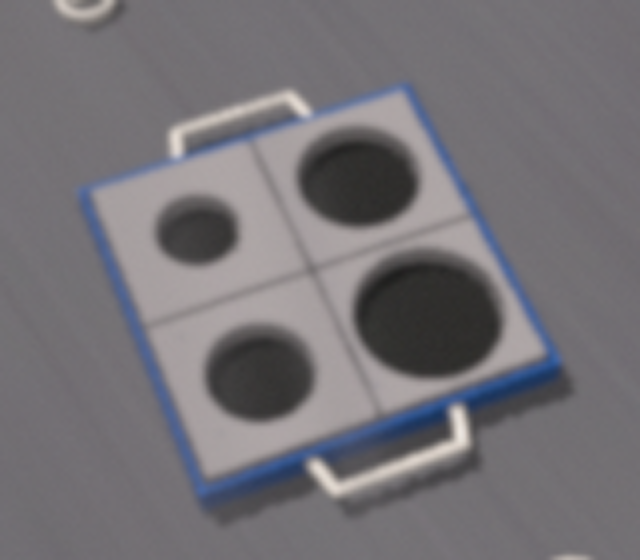

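In the scene crop the junction is at (313,268) and the insert corners at about (92,192), (405,90), (548,355) and (205,480). The sizes match: the largest is at (514,-379), the large at (494,356), the medium at (409,275) and the small at (617,246).

```bash
cat >> h.py <<'E'
from scipy.spatial.transform import Rotation as Ro
def go(x,y,z,yaw=None,s=None):
    "total tool-frame delta to a tool-down pose"
    s=s or ctrl.read_state();R=Ro.from_euler('xyz',s["tool_rot"])
    yaw=np.degrees(s["tool_rot"][2]) if yaw is None else yaw
    d=R.inv().apply(np.array([x,y,z])-s["eef_pos"])/1000
    w=np.degrees((R.inv()*Ro.from_euler('xyz',[180,0,yaw],degrees=True)).as_rotvec())
    print("turn",w.round(1),"shift",d.round(4),"pos",s["eef_pos"].round(1),"w",round(s["width"],1),"t",s["clock"])
E
python3 - <<'E'
from h import *
c1,c2,c=[ctrl.calibration(n) for n in("scene","side","wrist")]
P=np.array([plane(c1,(232+u/4,192+v/4),19)[:2] for u,v in[(92,192),(405,90),(548,355),(205,480),(313,268)]])
print(P.round(1),P[:4].mean(0).round(1))
for n,a,b in(("yellow",(316,436),(402,168)),("brown",(392,438),(362,153)),("turq",(446,302),(269,187)),("pink",(486,317),(255,172)),("thermos",(0,0),(424,155)),("jar",(535,360),(246,152))):
    print(n,plane(c1,a,0)[:2].round(),plane(c2,b,0)[:2].round())
b=plane(c2,(424,150),0)
for z in (100,150,200,250): print(z,proj(c2,(b[0],b[1],z)))
print("wristcam",(-np.array(c["R"]).T@c["t"]).round(),proj(c,ctrl.read_state()["eef_pos"]))
go(617,246,200)
E
```

```text
[[582.1 -79.1]
 [423.1 -46.6]
 [457.2 111.5]
 [616.3  78.1]
 [518.8  14.8]] [519.7  16. ]
yellow [678. 269.] [675. 257.]
brown [586. 334.] [585. 325.]
turq [362. 215.] [362. 199.]
pink [324. 275.] [326. 259.]
thermos [  783. -1321.] [736. 309.]
jar [314. 374.] [298. 344.]
100 [428.43763784 114.40440555]
150 [430.81078273  95.22739679]
200 [433.29479711  75.04505934]
250 [435.89597101  53.78693769]
wristcam [178. 630. 373.] [322.72091787 304.51612329]
turn [-0.1  0.  -0. ] shift [-0.4763 -0.1865  0.0309] pos [248.  600.3 230.6] w 85.4 t 0.15
```

{"api": "carry_out", "payload": {"deltas": [0,0,0,-0.0476,-0.0187,0.003,-0.2,0,0,0,-0.0476,-0.0187,0.003,-0.2,0,0,0,-0.0476,-0.0187,0.003,-0.2,0,0,0,-0.0476,-0.0187,0.003,-0.2,0,0,0,-0.0476,-0.0187,0.003,-0.2,0,0,0,-0.0476,-0.0187,0.003,-0.2,0,0,0,-0.0476,-0.0187,0.003,-0.2,0,0,0,-0.0476,-0.0187,0.003,-0.2,0,0,0,-0.0476,-0.0187,0.003,-0.2,0,0,0,-0.0476,-0.0187,0.003,-0.2,0,0,0,0,0,0,-0.2,0,0,0,0,0,0,-0.2]}}

```text
clock: 1.65
eef_pos: [616.0, 246.7, 200.8]
tool_rot: [-3.142, -0.002, 2.75]
force: [0.1, 1.2, 0.1]
width: 51.0
gripper_force: 0.0
```

```bash
cat >> h.py <<'E'
def blob(im,s,r,thr=130):
    x0,y0=max(0,int(s[0])-r),max(0,int(s[1])-r);g=im[y0:int(s[1])+r,x0:int(s[0])+r].min(2)
    m=(g>thr).astype('uint8');N,L,st,ce=cv2.connectedComponentsWithStats(m)
    i=1+np.argmax(st[1:,4]);pts=np.argwhere(L==i)[:,::-1].astype('int32')+[x0,y0]
    return cv2.convexHull(pts.astype('int32'))[:,0]
def shot(name):
    s=ctrl.read_state();c=ctrl.calibration("wrist");im=ctrl.get_image("wrist")[:,:,::-1].copy()
    cv2.imwrite(f"pics/{name}.png",im);np.save(f"pics/{name}.npy",c,allow_pickle=True);return s,c,im
E
python3 - <<'E'
from h import *
s,c,im=shot("w1");go(617,246,200);print(s["tool_rot"],proj(c,(617,246,26)))
E
```

```text
turn [ 0.  -0.1 -0. ] shift [-0.0019 -0.001   0.001 ] pos [615.6 247.6 201. ] w 51.2 t 1.7
[-3.14154163e+00 -1.62401286e-03  2.74975600e+00] [323.4956416  220.69851932]
```

View pics/w1.png

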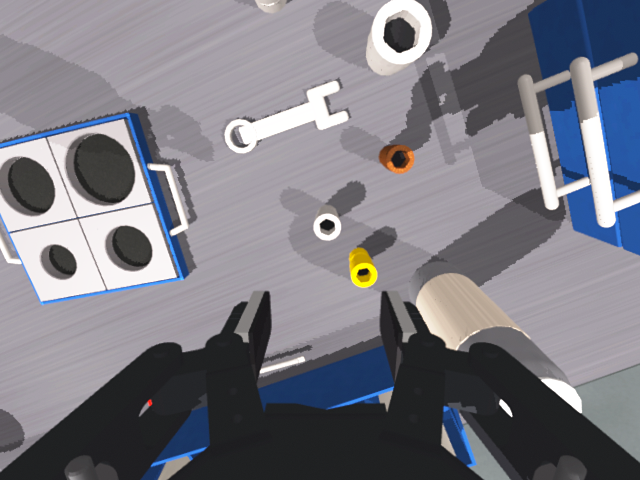

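The wrist view shows the small socket's top at (327,226), with the large at (400,38) and the yellow and brown decoys near it. All four cups are visible: largest (105,168), large (32,185), medium (132,248) and small (62,261).

```bash
cat >> h.py <<'E'
def ring(c,im,s,r,z,thr):
    h=blob(im,s,r,thr);(u,v),ax,a=cv2.fitEllipse(h.astype(np.float32))
    p=plane(c,(u,v),z);Z=np.array(c['R'])[2]@p+c['t'][2]
    return p.round(1),(np.array(ax)*Z/c['mtx'][0,0]).round(1),(round(u,1),round(v,1))
def cups(c,im,thr=150):
    m=(im.min(2)>thr).astype('uint8')
    cs,H=cv2.findContours(m,cv2.RETR_CCOMP,cv2.CHAIN_APPROX_NONE);out=[]
    for k,h in zip(cs,H[0]):
        if h[3]<0 or cv2.contourArea(k)<300: continue
        (u,v),ax,a=cv2.fitEllipse(k);p=plane(c,(u,v),19);Z=np.array(c['R'])[2]@p+c['t'][2]
        out.append((p.round(1),(np.array(ax)*Z/c['mtx'][0,0]).round(1),(round(u),round(v))))
    return out
E
python3 - <<'E'
from h import *
im=cv2.imread("pics/w1.png");c=np.load("pics/w1.npy",allow_pickle=True).item()
g=im.min(2)
print(g[200:245:3,327],g[226,305:350:3],g[10:80:5,400],g[15:80:5,385],g[260,20:110:4])
for t in(150,180,200,220): print(t,ring(c,im,(327,226),25,52,t),ring(c,im,(400,34),34,64,t),*cups(c,im,t),sep="\n")
E
```

```text
[153  93 129 128 131 255 255  22  24  24  75 125 255 253 143] [138 139 138 255 255  77  24  25  24  24 255 254 161 140 136] [255 179  50  56  52  50  49  51  30 255 255 192 170 162] [255 229  93  31  34  30 255 255 255 208 209 203 169] [177 239 239 240 240 177 106 106  36  58  60  58  58  58 218 243 243 243
 246 240 244 244 246]
150
(array([616.5, 249.1,  52. ]), array([25.4, 28.3]), (326.3, 225.7))
(array([494.3, 352.5,  64. ]), array([57.2, 60.8]), (392.2, 32.1))
(array([487.2,  64.1,  19. ]), array([62.3, 74.3]), (100, 169))
(array([551.3, -33. ,  19. ]), array([33. , 41.6]), (58, 262))
(array([567.7,  47. ,  19. ]), array([43.8, 51.8]), (129, 248))
(array([501.8, 242.3,  19. ]), array([ 18.9, 103.9]), (271, 107))
(array([489.8, 369.6,  19. ]), array([27.1, 32.1]), (399, 34))
180
(array([617.5, 249.2,  52. ]), array([24.5, 25.3]), (326.8, 226.7))
(array([497.9, 355.6,  64. ]), array([44.2, 59.2]), (397.7, 35.3))
(array([551.2, -33.4,  19. ]), array([33.7, 42.7]), (58, 262))
(array([567.6,  46.7,  19. ]), array([44.6, 52.7]), (128, 248))
(array([487. ,  63.9,  19. ]), array([63.2, 75.2]), (100, 169))
(array([489. , 369.8,  19. ]), array([27.4, 34.5]), (399, 33))
200
(array([617.6, 249.2,  52. ]), array([24. , 24.9]), (326.9, 226.7))
(array([497.4, 355.5,  64. ]), array([44.2, 57.9]), (397.3, 34.7))
(array([551.1, -33.4,  19. ]), array([34.4, 43.4]), (58, 262))
(array([567.8,  46.7,  19. ]), array([45.2, 53.4]), (128, 248))
(array([486.9,  63.8,  19. ]), array([63.8, 75.9]), (99, 169))
(array([488.6, 371. ,  19. ]), array([30. , 35.9]), (400, 32))
220
(array([617.5, 249.2,  52. ]), array([23.8, 24.6]), (326.9, 226.6))
(array([496., 359.,  64.]), array([43.5, 48.6]), (401.2, 30.8))
(array([551. , -33.5,  19. ]), array([34.9, 43.8]), (58, 261))
(array([567.5,  46.6,  19. ]), array([45.6, 54.1]), (128, 248))
(array([488.3, 372.2,  19. ]), array([32.2, 36.2]), (401, 31))
```

{"api": "carry_out", "payload": {"deltas": [0,0,0,0.0005,0.003,0.03,-0.2,0,0,0,0,0,0.04,-0.2,0,0,0,0,0,0.04,-0.2,0,0,0,0,0,0.04,-0.2,0,0,0,0,0,0.03,-0.2,0,0,0,0,0,0,-0.2,0,0,0,0,0,0,1,0,0,0,0,0,0,1,0,0,0,0,0,0,1,0,0,0,0,0,0,1,0,0,0,0,0,0,1,0,0,0,0,0,0,1]}}

```text
clock: 3.2
eef_pos: [618.5, 250.1, 23.4]
tool_rot: [3.139, 0.002, 2.75]
force: [-0.7, -0.2, 6.9]
width: 22.3
gripper_force: 58.8
```

Run:
```python
from h import *
go(551,-33,140);print(ctrl.read_state()["gripper_force"])
```

```text
turn [0.2 0.1 0. ] shift [-0.0459 -0.2871 -0.1173] pos [618.5 250.1  23.4] w 22.3 t 3.2
58.818461894989014
```

{"api": "carry_out", "payload": {"deltas": [0,0,0,0,0,-0.03,1,0,0,0,0,0,-0.045,1,0,0,0,0,0,-0.045,1,0,0,0,-0.0058,-0.0358,0,1,0,0,0,-0.0058,-0.0358,0,1,0,0,0,-0.0058,-0.0358,0,1,0,0,0,-0.0058,-0.0358,0,1,0,0,0,-0.0058,-0.0358,0,1,0,0,0,-0.0058,-0.0358,0,1,0,0,0,-0.0058,-0.0358,0,1,0,0,0,-0.0058,-0.0358,0,1,0,0,0,0,0,0,1]}}

```text
clock: 4.7
eef_pos: [550.0, -37.6, 141.8]
tool_rot: [-3.139, 0.001, 2.744]
force: [0.7, 0.6, -1.0]
width: 22.4
gripper_force: 59.0
```

Run:
```python
from h import *
s,c,im=shot("w2");go(551,-33,140);print(s["tool_rot"],s["gripper_force"])
for t in(150,200): print(*cups(c,im,t),sep="\n")
```

```text
turn [-0.  0. -0.] shift [0.0005 0.0019 0.0018] pos [550.7 -34.9 141.8] w 22.0 t 4.75
[-3.13936582e+00  6.95202232e-04  2.74357576e+00] 58.99573087692261
(array([642. , -75.4,  19. ]), array([31.8, 36.6]), (325, 338))
(array([550.6, -34.1,  19. ]), array([38.9, 40. ]), (328, 233))
(array([567.1,  45.6,  19. ]), array([47.6, 49.9]), (426, 214))
(array([ 576.2, -251.2,   19. ]), array([ 55.8, 100.9]), (126, 343))
(array([ 512.3, -185.2,   19. ]), array([25. , 35.7]), (148, 259))
(array([470.5, -17.6,  19. ]), array([59.2, 61.8]), (307, 131))
(array([510.5, 191.7,  19. ]), array([16. , 22.3]), (587, 72))
(array([487.9,  63.1,  19. ]), array([70.7, 73.7]), (416, 110))
(array([550.8, -34.1,  19. ]), array([40.1, 41.5]), (328, 233))
(array([567.3,  46.1,  19. ]), array([48.5, 52.4]), (426, 214))
(array([470.2, -17.4,  19. ]), array([60.9, 63.5]), (308, 131))
```

View pics/w2.png

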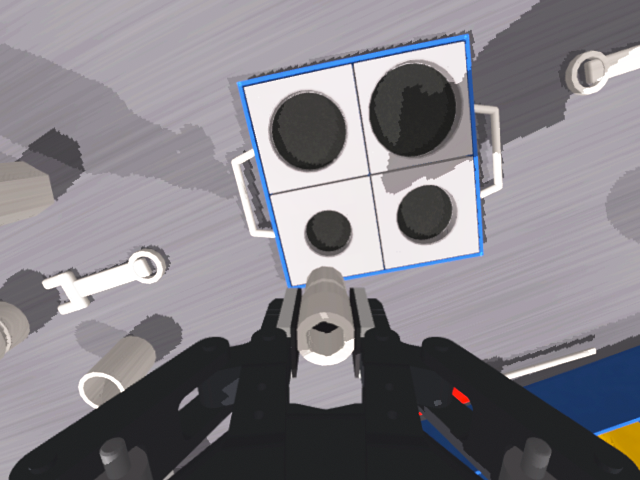

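The wrist view shows the small socket held upright at (326,320). The cup ellipses fit the given sizes: small (328,233), medium (426,214), large (307,131) and largest (416,110).

{"api": "carry_out", "payload": {"deltas": [0,0,0,0,-0.001,0.04,1,0,0,0,0,0,0.04,1,0,0,0,0,0,0.02,1,0,0,0,0,0,0.012,1,0,0,0,0,0,0,1,0,0,0,0,0,0,-0.1,0,0,0,0,0,0,-0.1,0,0,0,0,0,0,-0.1,0,0,0,0,0,-0.03,-0.1,0,0,0,0,0,-0.04,-0.1,0,0,0,0,0,-0.06,-0.2,0,0,0,0,0,-0.04,-0.3]}}

```text
clock: 6.25
eef_pos: [551.2, -34.3, 202.0]
tool_rot: [3.141, 0.003, 2.75]
force: [1.0, -0.7, -0.9]
width: 55.8
gripper_force: 0.0
```

Run:
```python
from h import *
s,c,im=shot("w3")
for t in(180,220): print(ring(c,im,proj(c,(550.7,-34,59)),22,59,t))
go(409,271,200,None)
```

```text
(array([548.4, -42. ,  59. ]), array([39.8, 69.7]), (314.2, 227.6))
(array([556. , -37.7,  59. ]), array([35.7, 52. ]), (322.0, 233.5))
turn [0.2 0.6 0. ] shift [0.2507 0.2268 0.0049] pos [554.  -34.4 206.5] w 55.6 t 6.3
```

View pics/w3.png

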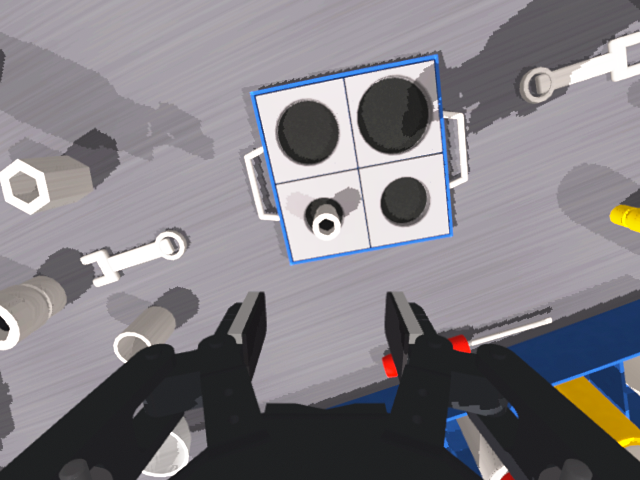

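The small socket stands upright in the small cup at (326,225).

{"api": "carry_out", "payload": {"deltas": [0,0,0,0.0311,0.0293,0,-0.5,0,0,0,0.0311,0.0293,0,-0.5,0,0,0,0.0311,0.0293,0,-0.5,0,0,0,0.0311,0.0293,0,-0.5,0,0,0,0.0311,0.0293,0,-0.5,0,0,0,0.0311,0.0293,0,-0.5,0,0,0,0.0311,0.0293,0,-0.5,0,0,0,0.0311,0.0293,0,-0.5,0,0,0,0,0,0,-0.5,0,0,0,0,0,0,-0.5]}}

```text
clock: 7.55
eef_pos: [410.2, 276.7, 199.1]
tool_rot: [-3.141, 0.0, 2.75]
force: [-0.1, -0.6, -0.5]
width: 63.9
gripper_force: 0.0
```

Run:
```python
from h import *
s,c,im=shot("w4")
for p,d,z in(((410,278,58),30,58),((496,358,64),40,64)):
  for t in(200,230): print(proj(c,p),ring(c,im,proj(c,p),d,z,t))
go(410,278,200)
```

```text
[325.00416153 227.36480407] (array([411.6, 279.6,  58. ]), array([33.7, 35.1]), (327.4, 228.4))
[325.00416153 227.36480407] (array([411.6, 279.6,  58. ]), array([33.3, 34.4]), (327.4, 228.3))
[442.09508337 281.05923884] (array([496.2, 359.3,  64. ]), array([39.7, 46. ]), (443.5, 280.8))
[442.09508337 281.05923884] (array([496.3, 359.4,  64. ]), array([39.2, 45.3]), (443.6, 280.8))
turn [-0.1  0.  -0. ] shift [ 0.0012  0.0015 -0.0008] pos [410.5 276.1 199.2] w 63.9 t 7.6
```

View pics/w4.png

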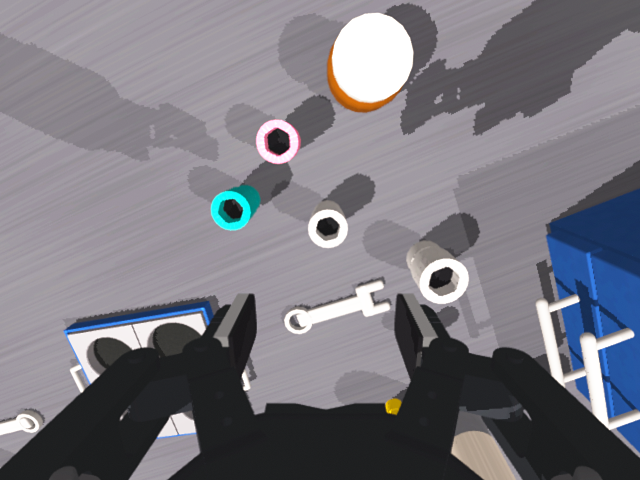

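The medium socket's top is at (327,228), measured 34 mm across at (411.6, 279.6). The large is at (443,281), turquoise at (233,210), pink at (278,141). The grasp is clear.

{"api": "carry_out", "payload": {"deltas": [0,0,0,-0.0009,0.0021,0.03,-0.5,0,0,0,0,0,0.04,-0.5,0,0,0,0,0,0.04,-0.5,0,0,0,0,0,0.04,-0.5,0,0,0,0,0,0.025,-0.5,0,0,0,0,0,0,-0.5,0,0,0,0,0,0,1,0,0,0,0,0,0,1,0,0,0,0,0,0,1,0,0,0,0,0,0,1,0,0,0,0,0,0,1,0,0,0,0,0,0,1]}}

```text
clock: 9.1
eef_pos: [412.7, 279.1, 25.7]
tool_rot: [3.14, 0.002, 2.749]
force: [1.8, -1.3, 7.6]
width: 32.7
gripper_force: 59.4
```

{"api": "carry_out", "payload": {"deltas": [0,0,0,0,0,-0.03,1,0,0,0,0,0,-0.045,1,0,0,0,0,0,-0.04,1,0,0,0,-0.0291,-0.0196,0,1,0,0,0,-0.0291,-0.0196,0,1,0,0,0,-0.0291,-0.0196,0,1,0,0,0,-0.0291,-0.0196,0,1,0,0,0,-0.0291,-0.0196,0,1,0,0,0,-0.0291,-0.0196,0,1,0,0,0,-0.0291,-0.0196,0,1,0,0,0,-0.0291,-0.0196,0,1,0,0,0,0,0,0,1]}}

```text
clock: 10.6
eef_pos: [568.4, 41.4, 139.7]
tool_rot: [-3.141, 0.002, 2.744]
force: [-0.0, 0.2, -2.0]
width: 32.4
gripper_force: 59.9
```

{"api": "carry_out", "payload": {"deltas": [0,0,0,0,0,0.04,1,0,0,0,0,0,0.04,1,0,0,0,0,0,0.016,1,0,0,0,0,0,0.011,1,0,0,0,0,0,0,1,0,0,0,0,0,0,-0.2,0,0,0,0,0,0,-0.2,0,0,0,0,0,0,-0.2,0,0,0,0,0,-0.03,-0.2,0,0,0,0,0,-0.04,-0.2,0,0,0,0,0,-0.06,-0.3,0,0,0,0,0,-0.04,-0.6]}}

```text
clock: 12.1
eef_pos: [567.7, 45.2, 205.2]
tool_rot: [3.14, 0.003, 2.75]
force: [0.1, 0.4, 0.1]
width: 68.2
gripper_force: 0.0
```

Run:
```python
from h import *
s,c,im=shot("w5");print(ring(c,im,proj(c,(567.2,45.9,65)),17,65,230));go(496.3,359.4,200)
```

```text
(array([569.5,  44.8,  65. ]), array([34.2, 42.3]), (323.6, 230.1))
turn [0.3 0.5 0. ] shift [0.1886 0.2616 0.0094] pos [570.5  45.6 209.8] w 68.3 t 12.15
```

View pics/w5.png

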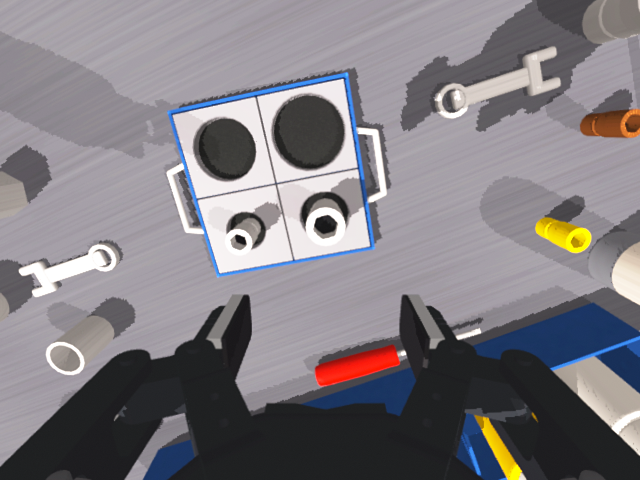

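Both sockets are upright: small (241,240), medium (325,222). Next I check the drawer clearance beside the large socket.

Run:
```python
from h import *
c=ctrl.calibration("side")
for p in[(330,113),(413,117),(352,110),(396,108)]: print(p,plane(c,p,0)[:2].round(),plane(c,p,40)[:2].round(),)
```

```text
(330, 113) [514. 521.] [511. 452.]
(413, 117) [736. 488.] [722. 421.]
(352, 110) [574. 533.] [569. 464.]
(396, 108) [696. 538.] [684. 468.]
```

{"api": "carry_out", "payload": {"deltas": [0,0,0,0.0228,0.0328,0,-0.6,0,0,0,0.0228,0.0328,0,-0.6,0,0,0,0.0228,0.0328,0,-0.6,0,0,0,0.0228,0.0328,0,-0.6,0,0,0,0.0228,0.0328,0,-0.6,0,0,0,0.0228,0.0328,0,-0.6,0,0,0,0.0228,0.0328,0,-0.6,0,0,0,0.0228,0.0328,0,-0.6,0,0,0,0,0,0,-0.6,0,0,0,0,0,0,-0.6]}}

```text
clock: 13.4
eef_pos: [498.7, 356.6, 202.0]
tool_rot: [-3.14, 0.0, 2.75]
force: [0.7, 0.1, -0.0]
width: 68.3
gripper_force: 0.0
```

Run:
```python
from h import *
s,c,im=shot("w6")
for t in(200,230): print(ring(c,im,proj(c,(496.3,359.4,64)),32,64,t))
go(496.3,359.4,200)
```

```text
(array([496.3, 359.2,  64. ]), array([43.8, 45.2]), (325.5, 225.5))
(array([496.2, 359.2,  64. ]), array([43.4, 44.7]), (325.5, 225.4))
turn [-0.1  0.  -0. ] shift [0.0039 0.0022 0.0021] pos [499.1 355.9 202.1] w 68.3 t 13.45
```

View pics/w6.png

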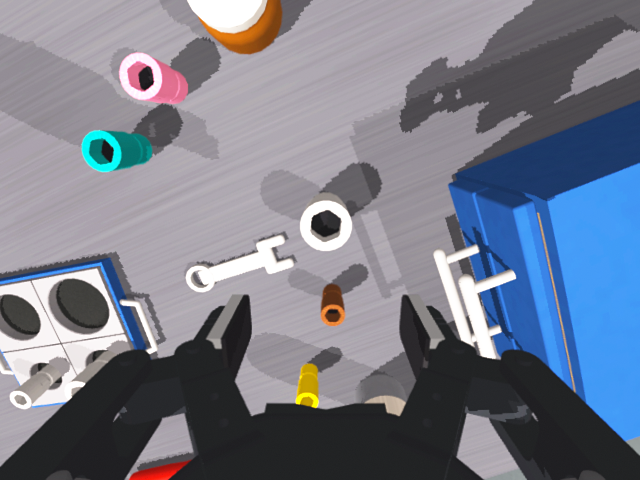

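The large socket's top is at (325,225), measured 44 mm across at (496.3, 359.2). Brown at (332,305) and the drawer handles are clear of the fingers.

{"api": "carry_out", "payload": {"deltas": [0,0,0,0.0028,0.0002,0.03,-0.6,0,0,0,0,0,0.04,-0.6,0,0,0,0,0,0.04,-0.6,0,0,0,0,0,0.04,-0.6,0,0,0,0,0,0.025,-0.6,0,0,0,0,0,0,-0.6,0,0,0,0,0,0,1,0,0,0,0,0,0,1,0,0,0,0,0,0,1,0,0,0,0,0,0,1,0,0,0,0,0,0,1,0,0,0,0,0,0,1]}}

```text
clock: 14.95
eef_pos: [497.3, 358.8, 29.0]
tool_rot: [3.14, 0.002, 2.749]
force: [-0.5, -0.7, 7.4]
width: 42.6
gripper_force: 61.6
```

{"api": "carry_out", "payload": {"deltas": [0,0,0,0,0,-0.035,1,0,0,0,0,0,-0.045,1,0,0,0,0,0,-0.045,1,0,0,0,-0.0133,-0.0398,0,1,0,0,0,-0.0133,-0.0398,0,1,0,0,0,-0.0133,-0.0398,0,1,0,0,0,-0.0133,-0.0398,0,1,0,0,0,-0.0133,-0.0398,0,1,0,0,0,-0.0133,-0.0398,0,1,0,0,0,-0.0133,-0.0398,0,1,0,0,0,-0.0133,-0.0398,0,1,0,0,0,-0.0133,-0.0398,0,1]}}

```text
clock: 16.45
eef_pos: [469.5, -19.3, 152.5]
tool_rot: [3.141, 0.0, 2.75]
force: [1.3, -0.8, -4.4]
width: 42.6
gripper_force: 62.5
```

{"api": "carry_out", "payload": {"deltas": [0,0,0,0,0,0,1,0,0,0,0,0,0.04,1,0,0,0,0,0,0.04,1,0,0,0,0,0,0.026,1,0,0,0,0,0,0.011,1,0,0,0,0,0,0,1,0,0,0,0,0,0,-0.4,0,0,0,0,0,0,-0.4,0,0,0,0,0,0,-0.4,0,0,0,0,0,-0.03,-0.4,0,0,0,0,0,-0.05,-0.4,0,0,0,0,0,-0.06,-0.8]}}

```text
clock: 17.95
eef_pos: [469.2, -18.2, 176.4]
tool_rot: [-3.141, -0.002, 2.75]
force: [1.8, -0.0, -0.2]
width: 75.8
gripper_force: 0.0
```

Run:
```python
from h import *
s,c,im=shot("w7");print(ring(c,im,proj(c,(470.4,-17.5,71)),28,71,230));go(514,-372,200)
c1,c2=ctrl.calibration("scene"),ctrl.calibration("side")
i=cv2.imread("pics/scene0.png")
for r,n in((213,"top"),):
  for p in[(213,121),(212,122)]: print(plane(c1,p,70))
print(plane(c2,(352,388),70))
```

```text
(array([470.8, -18. ,  71. ]), array([44.4, 52.9]), (324.4, 241.9))
turn [0.2 0.6 0. ] shift [-0.1727 -0.3116 -0.0161] pos [473.6 -18.1 183.4] w 76.5 t 18.0
[ 515.23232723 -368.89233605   70.        ]
[ 518.48116164 -367.16288208   70.        ]
[ 514.51015668 -376.26965494   70.        ]
```

View pics/w7.png

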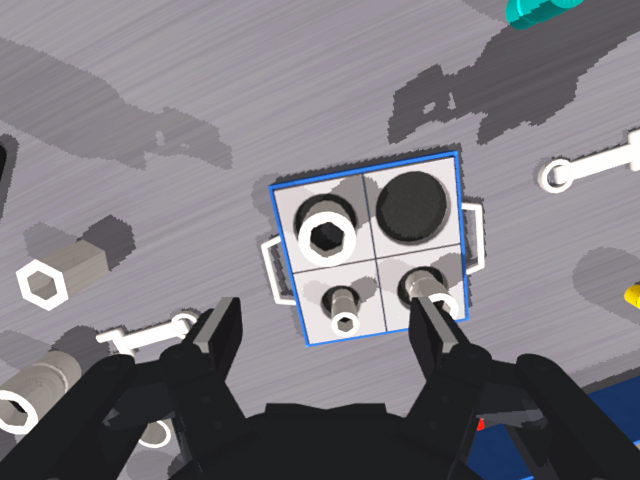

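The large socket is upright in the large cup at (326,236); the largest socket is at (40,390) in this view. I move over to it now.

{"api": "carry_out", "payload": {"deltas": [0,0,0,-0.0196,-0.0344,-0.0028,-1,0,0,0,-0.0196,-0.0344,-0.0028,-1,0,0,0,-0.0196,-0.0344,-0.0028,-1,0,0,0,-0.0196,-0.0344,-0.0028,-1,0,0,0,-0.0196,-0.0344,-0.0028,-1,0,0,0,-0.0196,-0.0344,-0.0028,-1,0,0,0,-0.0196,-0.0344,-0.0028,-1,0,0,0,-0.0196,-0.0344,-0.0028,-1,0,0,0,-0.0196,-0.0344,-0.0028,-1,0,0,0,0,0,0,-1,0,0,0,0,0,0,-1]}}

```text
clock: 19.38
eef_pos: [514.5, -370.6, 200.2]
tool_rot: [3.14, -0.001, 2.75]
force: [0.4, 0.6, 0.4]
width: 85.5
gripper_force: 0.0
```

Run:
```python
from h import *
s,c,im=shot("w8")
for t in(200,230): print(ring(c,im,proj(c,(515,-371,70)),42,70,t))
go(515,-371,200);print(s["qpos"].round(2))
```

```text
(array([ 515.1, -372.6,   70. ]), array([52.9, 55. ]), (321.5, 233.2))
(array([ 515.1, -372.5,   70. ]), array([52.4, 54.5]), (321.5, 233.1))
turn [ 0.1 -0.1 -0. ] shift [-0.0006 -0.0009  0.0003] pos [ 514.8 -370.   200.3] w 85.4 t 19.425
[ 0.66  0.64 -0.13  1.59  0.1   0.92  1.67]
```

View pics/w8.png

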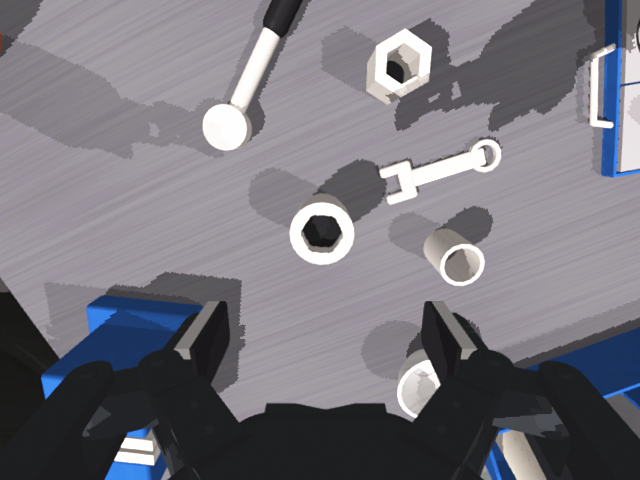

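The largest socket's top is at (322,232), measured 54 mm across at (515.1, -372.5). The vise (150,340), hammer and sleeve (461,263) are clear of the fingers.

{"api": "carry_out", "payload": {"deltas": [0,0,0,-0.0005,-0.0012,0.03,-1,0,0,0,0,0,0.04,-1,0,0,0,0,0,0.04,-1,0,0,0,0,0,0.04,-1,0,0,0,0,0,0.0195,-1,0,0,0,0,0,0,-1,0,0,0,0,0,0,1,0,0,0,0,0,0,1,0,0,0,0,0,0,1,0,0,0,0,0,0,1,0,0,0,0,0,0,1,0,0,0,0,0,0,1]}}

```text
clock: 20.92
eef_pos: [515.9, -373.9, 33.1]
tool_rot: [-3.141, 0.003, 2.749]
force: [-0.3, 0.2, 5.9]
width: 53.0
gripper_force: 63.1
```

{"api": "carry_out", "payload": {"deltas": [0,0,0,0,0,-0.05,1,0,0,0,0,0,-0.07,1,0,0,0,0.0192,0.0392,0,1,0,0,0,0.0192,0.0392,0,1,0,0,0,0.0192,0.0392,0,1,0,0,0,0.0192,0.0392,0,1,0,0,0,0.0192,0.0392,0,1,0,0,0,0.0192,0.0392,0,1,0,0,0,0.0192,0.0392,0,1,0,0,0,0.0192,0.0392,0,1,0,0,0,0.0192,0.0392,0,1,0,0,0,0.0192,0.0392,0,1]}}

```text
clock: 22.42
eef_pos: [486.3, 64.0, 143.5]
tool_rot: [-3.141, -0.0, 2.75]
force: [-0.1, 0.4, -6.6]
width: 52.7
gripper_force: 67.3
```

{"api": "carry_out", "payload": {"deltas": [0,0,0,0,0,0,1,0,0,0,0,0,0,1]}}

```text
clock: 22.68
eef_pos: [486.5, 62.3, 143.4]
tool_rot: [-3.141, -0.0, 2.75]
force: [-0.5, -0.0, -5.8]
width: 52.5
gripper_force: 67.2
```

Run:
```python
from h import *
go(487.6,63.2,39);print(ctrl.read_state()["force"])
```

```text
turn [-0.1 -0.   0. ] shift [-0.0008  0.0013  0.1044] pos [486.5  62.3 143.4] w 52.5 t 22.675
[-0.53443206 -0.02343659 -5.77314576]
```

The 70 mm row was capped at 62.5 mm, so 104 mm of descent remains.

{"api": "carry_out", "payload": {"deltas": [0,0,0,-0.0005,0.0008,0.04,1,0,0,0,0,0,0.035,1,0,0,0,0,0,0.02,1,0,0,0,0,0,0.0095,1,0,0,0,0,0,0,1,0,0,0,0,0,0,-0.5,0,0,0,0,0,0,-0.5,0,0,0,0,0,0,-0.5,0,0,0,0,0,-0.03,-0.5,0,0,0,0,0,-0.05,-0.5,0,0,0,0,0,-0.06,-0.5,0,0,0,0,0,-0.03,-0.5]}}

```text
clock: 24.18
eef_pos: [489.0, 63.4, 212.2]
tool_rot: [3.139, 0.004, 2.75]
force: [0.9, -0.2, -0.7]
width: 64.2
gripper_force: 0.0
```

{"api": "carry_out", "payload": {"deltas": [0,0,0,0,0,0,-0.5,0,0,0,0,0,0,-0.5]}}

```text
clock: 24.42
eef_pos: [487.1, 63.1, 208.4]
tool_rot: [-3.141, -0.001, 2.75]
force: [-0.6, 0.5, 0.6]
width: 64.1
gripper_force: 0.0
```

Run:
```python
from h import *
a=shot("w9")[2];b=ctrl.get_image("side")[:,:,::-1]
cv2.imwrite("pics/fin.png",np.hstack([cv2.resize(a,(400,300)),cv2.resize(b,(400,300))]))
```

```text
(no output)
```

View pics/fin.png

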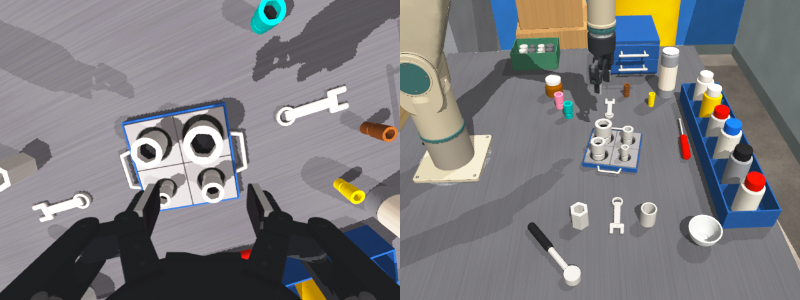

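All four sockets stand upright in their cups (left half: (148,148), (204,143), (162,190), (212,188)). The sleeve, nut and decoys stand where they were, and the gripper is clear.

```bash
python3 -c "
from cell import ctrl
print(ctrl.finish_job())"
```

```text
the job is handed in; nothing more can be done
None
```

All four sockets stand upright in the cups of their own size, placed smallest to largest; the sleeve, nut and other look-alikes were not touched, and the job was handed in at about 24.5 s.

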